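# Latch the bobbin tray into its thread dock

## Robot

A 6-joint arm with a two-finger parallel gripper is mounted at the origin on the work surface. World frame = base frame: x ahead of the robot, y to its left, z up, the work surface at z = 0. Lengths are in m, angles in rad, forces in N, time in s.
With the tool pointing down it reaches from about 0.25 to 0.8 m from the base axis. Payload 8.5 kg.
Tool frame: the origin (TCP) lies on the centre line of the jaws, within the pads' length; the fingertips stand arm.tcp_to_tips ahead of it and the grasp point (between the pads) lies 2 mm behind it (arm.tcp_to_tips is the distance from the TCP to the fingertips, in m); z points along the fingers, y is the line along which they close (so a half turn about z gives the same grasp; the last joint's range is limited). The gripper opens to 85 mm and grips with 20 to 120 N. Pads are 22 mm wide; open, the fingers measure 114 mm over their backs; the gripper's body (76 mm by 85 mm) begins 54 mm behind the grasp point. The pads swing forward as they close: fully open they stand 13 mm farther back than shut.
Start: joints at [0, 0.238, -0.013, 1.319, 0, 1.571], TCP at [0.525, -0, 0.248] pointing down, gripper open.
Joint ranges: [-2.66, 2.66], [-1.03, 1.9], [-1.14, 1.46], [-1.82, 2.27], [-1.45, 1.34], [-3.14, 3.14]. Speed limits (rad/s): [2.22, 2.22, 2.79, 3.14, 3.14, 3.14].

## Interface

Orientations are given as a unit quaternion [x, y, z, w].
In Python, from plant import arm, imaging gives the robot as it stands.
- The arm moves only by the tool carry_out, never from a script. Its arguments are lists of equal length, an entry for each row: "offset": the shift along the tool's x, y, z in mm, a list of three; "roll": the turn about the tool's z in degrees; "jaw": the finger opening in mm, from 0 to 85.4. A call has 1 to 10 rows; each row is the pose to reach, as a shift and turn from the pose commanded when the call began, along the tool's axes at that moment; what a row does not reach only later rows make up. A row lasts 1/10 s, in which the tool goes at most 50 mm and 8.59 degrees, less where a joint would pass 70% of its speed; a pose out of reach is approached as far as the arm can. A call with a gripper value outside its range is refused whole. The fingers move at their own pace and stop on an object; "force" is the grip in N (left out, the last holds). Time passes only in rows, so rows that repeat a pose let the fingers close. It gives the time, the measured TCP pose, the force, the opening and the grip force at its end, in the units of the state.
- arm.sense(): the state, without advancing time (a new reading comes with each control period).
- imaging.capture(name): name is "scene" or "side" or "wrist"; returns a dict with "img" (480x640x3 uint8, blue, green, red), "fx", "fy", "cx", "cy" (pixels), "rvec" (rotation vector, rad) and "tvec" (3), from world to camera coordinates, as OpenCV has them; the wrist camera has in their place "tool_from_camera" (4x4, takes a point from camera to tool coordinates, whose origin is the TCP and whose axes are the flange's). Camera axes: x right, y down, z forward; pixel columns grow to the right and rows downward; lengths in m; the calibration is good to about 2 mm. The wrist camera is an equidistant fisheye: a pixel r from the principal point sees the ray r / f radians off the axis. A picture is of the moment at which its call begins: read the wrist's pose just before it. There is no depth.
- arm.sign_off(): hands the job in; it is judged then, once.
The state is a dict: "time": time; "q": joint angles; "joint_velocities": joint speeds; "joint_torque": joint torques, N m; "tcp_pos": TCP position; "ee_rot": TCP orientation; "wrist_force": force on the tool from outside, world axes, zero at the start; "ft_torque": the same for the moment, N m; "gripper_width": opening from 0.0 (shut) to 1.0 (fully open); "grasp_force": force on a finger pad.
Only numpy, scipy, OpenCV 4.12 (cv2) and the standard library are available. Lean on these libraries where they do the work, as an engineer would, in place of code of your own. Each camera call takes 0.05 s, during which the arm holds its last target. There are 200 camera calls.

## Task

Load the bobbin tray into the plywood dock beside it: set it down on the dock's open end, keeping it level, and slide it in so that the tray's own front edge lifts the steel drop catch (do not raise the catch with the gripper). Push the tray fully home so the catch falls shut behind it, then let go, leaving the basket, thread cone and shears where they are.

Things in the scene. Friction and masses are not known exactly. Their poses are not given: they have to be found in the camera images.
- tray: Loose white plastic bobbin tray, 120 mm long (own x), 100 mm wide (own y), rim 30 mm high, about 0.35 kg, with eight flat bobbins fixed in its 8 mm deep well. In its middle stands an upright wooden block grip, 36 mm (x) by 26 mm (y), its top 90 mm above the underside. Origin: centre of the underside, z up. Either 100 mm edge may go in first.
- tray_grip (a point): Point on the tray's block grip to hold, on its axis 72 mm above the tray's underside (18 mm below the top of the grip).
- dock: Fixed plywood dock, 300 mm long (own x -226 to +74 mm), 142 mm wide, base board 12 mm thick. Origin: on the table, under the centre of the fully home tray; z up; the tray goes in along own +x, with its length along the dock's. Aluminium lips over both bay walls, 45 to 51 mm above the table, reach inward to y = +-40 mm: the tray can enter only by sliding along the base board.
- dock_start (a point): On top of the base board (12 mm above the table) at the dock's open end, dock x = -160 mm, y = 0: a tray set down centred here is in front of the catch. Open above; guide walls 18 mm higher than the base board stand 120 mm apart at the front and narrow to 103 mm at dock x = -98 mm.
- dock_home (a point): On top of the base board at dock x = 0, y = 0: where the centre of the tray's underside is when home (-3 to +1 mm along x). Bay: x -58 to +61 mm, 103 mm between its walls; the end wall at x = +61 mm, 42 mm high over the table, stops the tray.
- catch (a joint): Angle (rad) of the steel gravity catch, hinged outside the dock's +y wall at dock x = +35 mm, 47 mm above the table, its 131 mm arm pointing to the entrance. 0: fallen shut by its own 80 g weight (no spring); grows as the nose rises, to 0.7 at most. Riding on the tray's rim it reads about 0.1.
- catch_nose (a point): Lower rear corner of the catch's nose: at rest at dock x = -66 mm, y = +31 mm, 32 mm above the table (10 mm below the rim of a docked tray). The nose spans dock y +31 to +69 mm; its underside climbs from here at 28 degrees to 47 mm above the table at x = -94 mm, so a tray pushed in lifts it, with under 5 N; its rear face (x = -64 mm) then keeps the tray in.
- basket: Bystander: red open plastic bowl, 116 mm across the rim, 55 mm high. Origin: centre of the underside.
- thread_cone: Bystander: upright cone of thread, 68 mm across the foot, 98 mm high. Origin: centre of the underside.
- shears: Bystander: fabric shears lying flat, about 190 mm long, 72 mm wide, 12 mm high. Origin: underside at the pivot; blades along own +x.
Not all that is in view belongs to the job. There is more than one size of the tray; the one meant has the size given above.

How it is judged:
On the way, in this order (a step that is already met when the one before it is completed fails the run):
1. the tray lies level on the dock's open end, in front of the catch, which is down (x of tray in the frame of dock between -0.215 and -0.12 m and z of tray in the frame of dock below 0.017 m and horizontal distance between tray and dock below 0.22 m and angle between the x axis of tray and the x axis of dock, either way round below 0.2 rad and value of joint catch below 0.03 rad), for 0.1 s.
2. the tray, sliding in on the base board, holds the catch up on its rim (value of joint catch above 0.06 rad and x of tray in the frame of dock between -0.145 and -0.003 m and z of tray in the frame of dock below 0.017 m and angle between the x axis of tray and the x axis of dock, either way round below 0.1 rad), for 0.1 s.
At the end, for the whole second after the job is handed in: The tray lies flat on the dock's base board, fully home (its centre no more than 6 mm short of the dock's home point, aligned within 0.06 rad), at rest and released, with the catch fallen behind it (under 0.03 rad) (x of tray in the frame of dock between -0.006 and 0.004 m and horizontal distance between tray and dock below 0.008 m and z of tray in the frame of dock below 0.015 m and angle between the x axis of tray and the x axis of dock, either way round below 0.06 rad and value of joint catch below 0.03 rad and linear speed of tray below 0.01 m/s); the robot touches nothing.
It fails at once if the gripper or arm touches the catch (over 1 N) (contact force between any of the fingers, the arm and catch above 1 N).
It fails at once if the tray is tipped more than 0.4 rad (angle between tray's own z axis and vertical above 0.4 rad).
It fails at once if a bystander is moved more than 30 mm (distance of any of basket, thread_cone, shears from where it was at the start of the episode above 0.03 m).
It also fails if it takes over 53 s, if anything falls off the work surface, if the arm or the gripper's body presses on something with over 40 N, if the wrist force passes 120 N, or if a joint passes its speed limit or range.

## Working session

There is one attempt and no reset: what is moved stays moved. The work goes in short steps, Python scripts to look and compute and a tool call to move; the robot and the scene stay as the last step left them, time stands still between calls to the robot, and variables do not carry over. Pictures are saved under pics/ and viewed, at most 11 in all, crops included, and the job is handed in when it is done.

Besides the shell and the picture viewer there is one more tool, called after "Request:" by a JSON object that holds its "name" and its "arguments", one argument or row to a line. carry_out: Moves the arm, as the interface text tells. Its arguments: {"type":"object","properties":{"offset":{"type":"array"},"roll":{"type":"array"},"jaw":{"type":"array"},"force":{"type":"number"}},"required":["offset","roll","jaw"]}

```bash
ls; mkdir -p pics; python3 - <<'E'
from plant import arm, imaging
import cv2, json
s=arm.sense(); print(s, arm.tcp_to_tips)
for n in("scene","side"):
    c=imaging.capture(n); cv2.imwrite(f"pics/{n}0.png",c["img"]); print(n,{k:(v.tolist() if hasattr(v,'tolist') else v) for k,v in c.items() if k!="img"})
c=imaging.capture("wrist");cv2.imwrite("pics/wrist0.png",c["img"]);print({k:(v.tolist() if hasattr(v,'tolist') else v) for k,v in c.items() if k!="img"})
E
```

```text
pics
{'time': 0.0, 'q': array([-7.25946125e-06,  2.38783718e-01, -1.42565368e-02,  1.31921403e+00,
       -1.51160415e-05,  1.57078531e+00]), 'joint_velocities': array([-0.00010409,  0.00025543,  0.00148114,  0.00109957,  0.00076751,
       -0.00071253]), 'joint_torque': array([ 1.29771975e-03, -5.38790166e+01,  3.46437156e+01,  1.83730113e-02,
        1.69192181e-04,  6.54446694e-05]), 'tcp_pos': array([ 5.24601495e-01, -8.18895306e-06,  2.47675188e-01]), 'ee_rot': array([ 7.07105260e-01,  7.07107926e-01, -5.20807230e-04, -5.10128000e-04]), 'wrist_force': array([ 0.10646424, -0.57126568,  0.10966647]), 'ft_torque': array([-0.00311246, -0.00296106, -0.00282797]), 'grasp_force': 0.0, 'gripper_width': 0.9978200196830943} 0.017
scene {'fx': 517.1329146850683, 'fy': 517.1329146850683, 'cx': 323.1998740775301, 'cy': 242.60596048314358, 'rvec': [1.8797213441172507, 1.6693663536177465, -0.6706351794186511], 'tvec': [-0.06395867718454255, -0.40851018685273915, 1.7650672804643663]}
side {'fx': 589.5401592728027, 'fy': 589.5401592728027, 'cx': 317.8112724086056, 'cy': 237.95864963706507, 'rvec': [0.6969076778396031, -2.437855436170682, 1.3888586049836626], 'tvec': [0.5390554523747875, 0.22694819546676112, 1.1497361031223128]}
{'fx': 371.64829954431775, 'fy': 371.64829954431775, 'cx': 314.2572421825113, 'cy': 238.520606379146, 'tool_from_camera': [[-0.0006943456279528291, -0.9642395775463731, -0.26503123396562134, 0.06730604149792876], [0.9999997540269665, -0.000695792793164803, -8.842168476084938e-05, 0.0006447087431726839], [-9.914713459713493e-05, -0.265031230170295, 0.9642398234901238, -0.12609032496135741], [0.0, 0.0, 0.0, 1.0]]}
```

View pics/scene0.png

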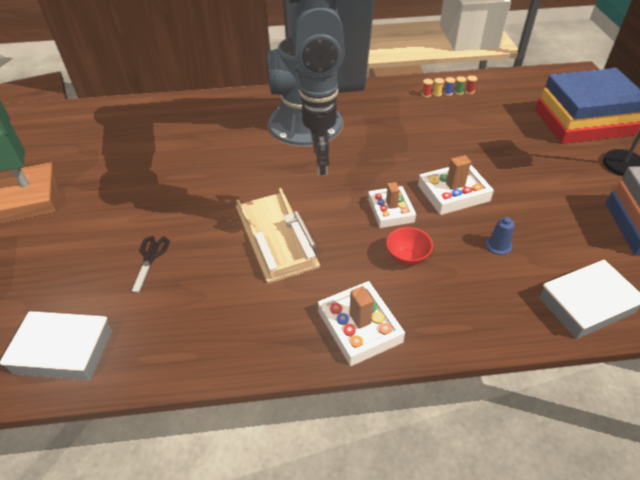

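View pics/side0.png

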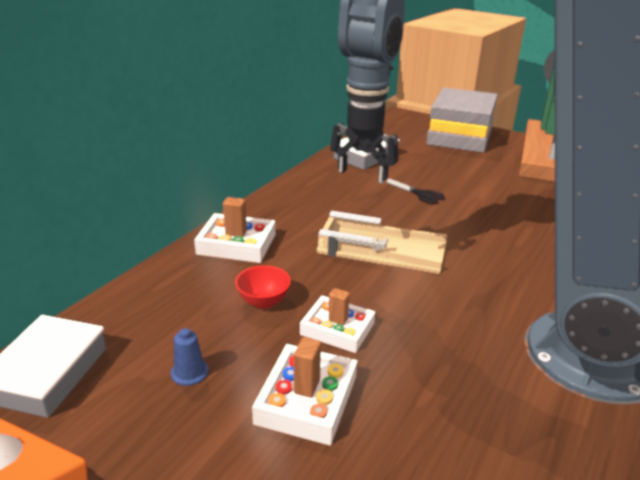

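View pics/wrist0.png

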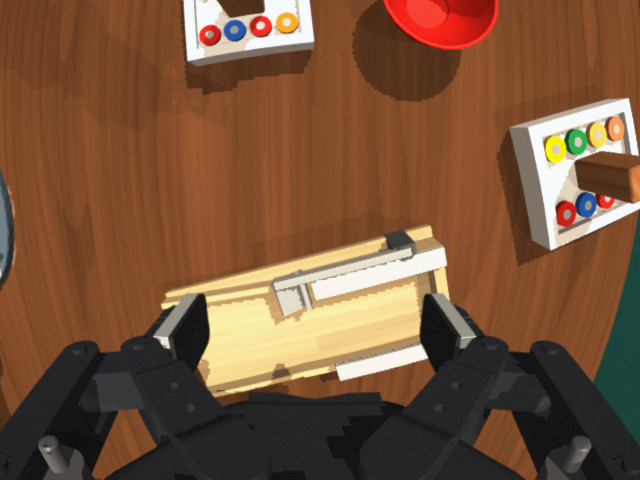

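Scene: trays at (360,322), (392,206) and (455,187), dock at (278,235). Wrist: the dock opens to the left (world -x) and the catch is on the +y side. Next, rough tray sizes and enlarged crops.

```bash
cat > h.py <<'E'
import numpy as np, cv2
from scipy.spatial.transform import Rotation as R
from plant import arm, imaging
def ext(c,s=None):
    "world->camera rotation matrix, t"
    if "rvec" in c: return cv2.Rodrigues(np.array(c["rvec"],float))[0],np.array(c["tvec"],float)
    T=np.eye(4);T[:3,:3]=R.from_quat(s["ee_rot"]).as_matrix();T[:3,3]=s["tcp_pos"]
    M=np.linalg.inv(T@np.array(c["tool_from_camera"])); return M[:3,:3],M[:3,3]
def proj(c,P,s=None):
    r,t=ext(c,s); p=np.atleast_2d(P)@r.T+t
    if "rvec" in c: k=1/p[:,2]
    else:
        rho=np.hypot(p[:,0],p[:,1]); k=np.arctan2(rho,p[:,2])/np.maximum(rho,1e-9)
    return np.c_[c["fx"]*p[:,0]*k+c["cx"],c["fy"]*p[:,1]*k+c["cy"]]
def back(c,uv,z,s=None):
    "pixels -> world points on plane z"
    r,t=ext(c,s); uv=np.atleast_2d(uv).astype(float)
    d=np.c_[(uv[:,0]-c["cx"])/c["fx"],(uv[:,1]-c["cy"])/c["fy"]]
    if "rvec" in c: d=np.c_[d,np.ones(len(d))]
    else:
        th=np.linalg.norm(d,axis=1,keepdims=True); d=np.c_[d/np.maximum(th,1e-9)*np.sin(th),np.cos(th)]
    d=d@r; o=-r.T@t; return o+d*((z-o[2])/d[:,2])[:,None]
E
python3 - <<'E'
from h import *
a=imaging.capture("scene");b=imaging.capture("side")
np.set_printoptions(precision=3,suppress=True)
for c,n,q in((a,"front",[(320,300),(369,285),(403,325),(355,347)]),(a,"small",[(369,189),(402,185),(414,210),(377,214)]),(a,"right",[(419,180),(473,166),(491,186),(434,199)]),
 (b,"far",[(207,215),(276,218),(267,247),(196,240)]),(b,"small",[(325,298),(375,315),(355,338),(301,322)]),(b,"near",[(274,347),(357,365),(308,430),(256,392)])):
    p=back(c,q,.03)[:,:2]; print(n,p.mean(0),np.linalg.norm(p-np.roll(p,-1,0),axis=1))
cr=lambda c,x,y,w:cv2.resize(c["img"][y:y+w*3//4,x:x+w],(400,300),interpolation=cv2.INTER_CUBIC)
cv2.imwrite("pics/comp.png",np.vstack([np.hstack([cr(a,210,180,140),cr(b,310,195,148)]),np.hstack([cr(a,300,275,120),cr(b,190,190,100)])]))
E
```

```text
front [0.82  0.061] [0.126 0.135 0.124 0.15 ]
small [0.447 0.205] [0.097 0.107 0.104 0.104]
right [0.401 0.402] [0.18  0.097 0.179 0.088]
far [0.848 0.037] [0.181 0.144 0.176 0.126]
small [0.458 0.204] [0.115 0.084 0.114 0.094]
near [0.43  0.396] [0.16  0.173 0.121 0.117]
```

View pics/comp.png

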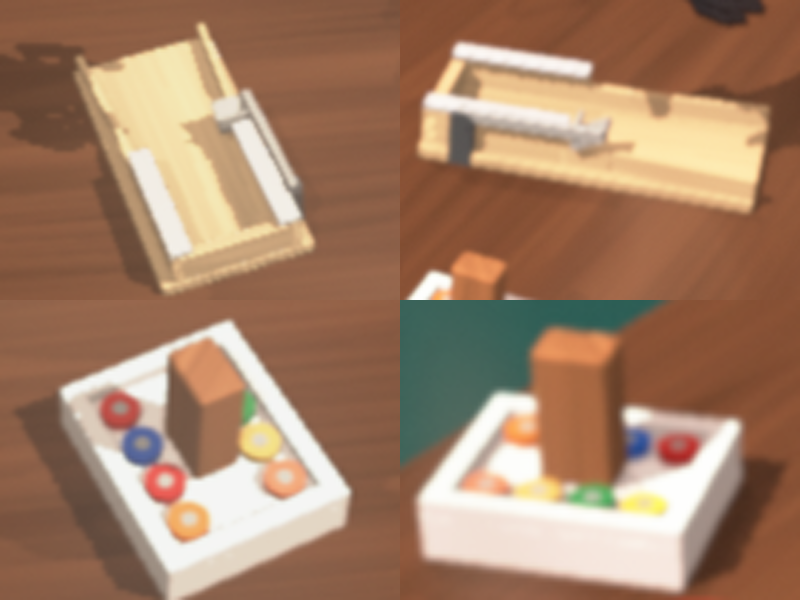

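```bash
cat > fit.py <<'E'
from h import *
from scipy.optimize import least_squares
np.set_printoptions(precision=4,suppress=True)
a=imaging.capture("scene");b=imaging.capture("side");s=arm.sense();w=imaging.capture("wrist")
def tf(p,P): c,n=np.cos(p[2]),np.sin(p[2]); P=np.asarray(P,float); return np.c_[P[:,:2]@np.array([[c,n],[-n,c]])+p[:2],P[:,2]]
sg=np.array([(1,1),(1,-1),(-1,-1),(-1,1)])
def box(p):
    L,W,H=p[3:6]; r=np.c_[sg*[L/2,W/2],np.full(4,H)]; bt=r.copy(); bt[:,2]=0
    return tf(p,r),tf(p,bt)
if __name__=="__main__":
    def fit(name,obs,xy):
        best=None
        for yaw in np.arange(0,3.1,.26):
            def res(p):
                r,bt=box(p); o=[(p[5]-.03)*500]
                for c,rim,bot in obs:
                    for Q,px in((proj(c,r),rim),(proj(c,bt),bot)):
                        for u in px: d=Q-u; o+=list(d[np.argmin((d**2).sum(1))])
                return o
            f=least_squares(res,[*xy,yaw,.12,.1,.03])
            if best is None or f.cost<best.cost: best=f
        print(name,best.x,"cost",best.cost)
    fit("front",[(a,[(318,302),(369.9,281),(405,332),(349.5,356)],[]),(b,[(214.2,213),(275.5,221),(262.5,248.7),(194.5,237.5)],[(261.2,262.5),(196.2,253.7)])],(.83,.05))
    fit("small",[(a,[(369,189),(402,185),(414,210),(377,214)],[]),(b,[(325,298),(375,315),(355,338),(301,322)],[(354,350)])],(.45,.2))
    fit("right",[(a,[(419,180),(473,166),(491,190),(434,201)],[(435,211)]),(b,[(274,347),(357,365),(312,430),(256,392)],[(307,440)])],(.42,.4))
    D=[(a,(74,-71,0),(267.8,282.2)),(a,(74,71,0),(319.6,265.8)),(b,(-226,71,0),(439.5,273.4)),(b,(74,71,0),(316.7,253.1)),
       (a,(-226,-65,30),(237.3,201.7)),(a,(-226,65,30),(280.7,188.8)),(b,(-226,-71,30),(446,233.8))]
    f=least_squares(lambda p:np.concatenate([(proj(c,tf(p,[np.array(P)/1e3]))[0]-u) for c,P,u in D]),[.5,0,0],loss="soft_l1")
    print("dock",f.x); print(np.concatenate([(proj(c,tf(f.x,[np.array(P)/1e3]))[0]-u) for c,P,u in D]).reshape(-1,2))
    im=w["img"].copy()
    for P in [(x,y,z) for x in(-226,74) for y in(-71,71) for z in(0,30)]+[(61,-51,42),(61,51,42),(-66,31,32),(-94,31,47),(-98,51.5,30),(-98,-51.5,30),(-58,-40,51),(61,-40,51)]:
        u=proj(w,tf(f.x,[np.array(P)/1e3]),s)[0]; cv2.circle(im,tuple(int(round(v)) for v in u),3,(255,0,255),1)
    cv2.imwrite("pics/ov1.png",cv2.resize(im[180:420,140:480],None,fx=2.3,fy=2.3))
E
python3 fit.py
```

```text
front [0.8344 0.0538 1.9083 0.1354 0.1637 0.0386] cost 22.27119605606644
small [0.4562 0.2042 1.625  0.0942 0.1118 0.0328] cost 23.859705387454444
right [0.4239 0.399  1.6727 0.1519 0.1237 0.0365] cost 312.23997215392325
dock [ 0.5935 -0.1038  0.2704]
[[-0.1872  1.9745]
 [ 0.7584  1.5705]
 [-0.041   1.128 ]
 [-0.7718  0.653 ]
 [-1.0182 -1.9751]
 [-0.8569 -0.9639]
 [ 0.6995  0.1657]]
```

View pics/ov1.png

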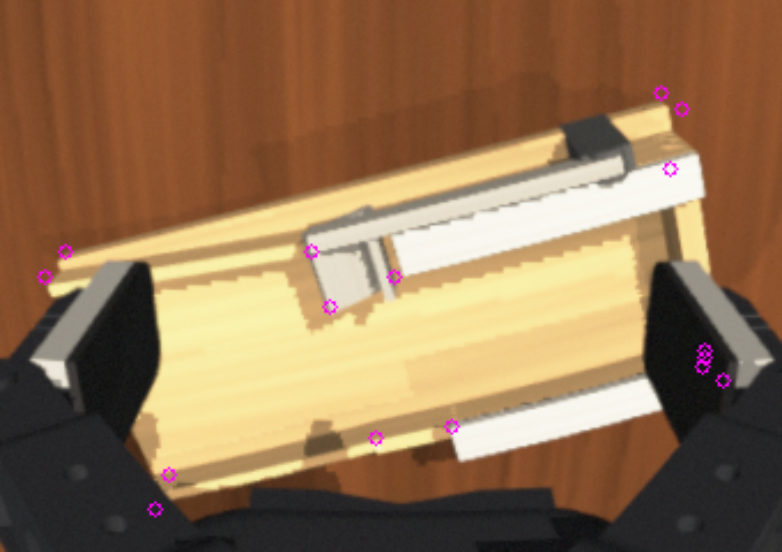

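The overlay shows the dock fit is about 6 mm too far toward +y: nose rear corner seen at crop (393,300), predicted (394,277). I'll take a clearer wrist view of the dock from the -y side.

Request:
{"name": "carry_out", "arguments": {
  "offset": [
    [-40,0,-20],
    [-80,0,-40],
    [-120,0,-60],
    [-140,0,-60],
    [-140,0,-60],
    [-140,0,-60]
  ],
  "roll": [0,0,0,0,0,0],
  "jaw": [85,85,85,85,85,85]
}}

```text
time: 1.0
tcp_pos: [0.5248, -0.1401, 0.308]
ee_rot: [0.708, 0.707, -0.0, -0.0]
wrist_force: [-0.2, -0.2, 0.1]
gripper_width: 0.995
grasp_force: 0.0
```

```bash
python3 - <<'E'
from h import *
s=arm.sense();w=imaging.capture("wrist");print(s["tcp_pos"],s["ee_rot"])
np.savez("w1.npz",img=w["img"],tcp_pos=s["tcp_pos"],ee_rot=s["ee_rot"])
cv2.imwrite("pics/w1.png",cv2.resize(w["img"][0:360,80:560],(800,600),interpolation=cv2.INTER_CUBIC))
E
```

```text
[ 0.52476109 -0.14006927  0.30795417] [ 7.07533179e-01  7.06680016e-01 -5.10655978e-05 -3.91006796e-04]
```

View pics/w1.png

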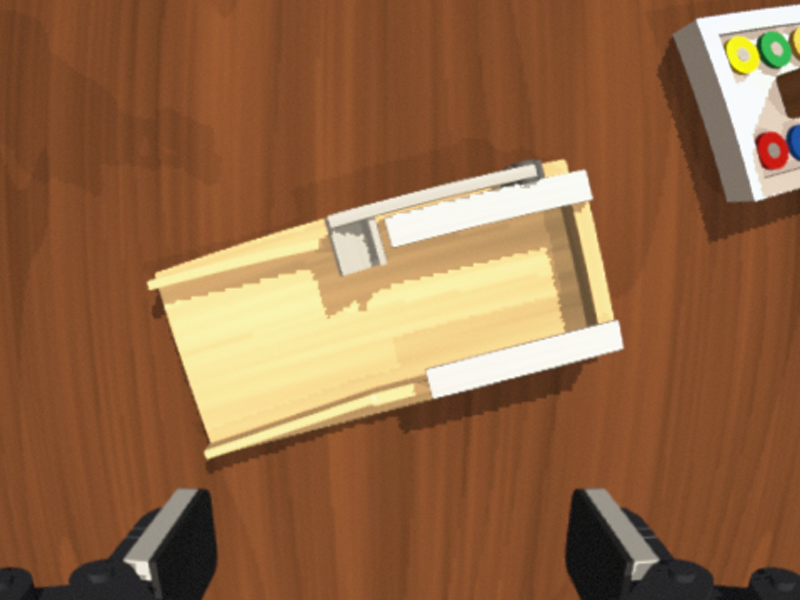

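Dock is clear in this view: open end at crop (165,290)-(210,445), lip inner edges (393,246)-(591,199) and (427,370)-(620,321), nose corner about (383,265).

```bash
cat > df.py <<'E'
from h import *
from scipy.optimize import least_squares
np.set_printoptions(precision=4,suppress=True)
w=imaging.capture("wrist"); s=np.load("w1.npz")
f=lambda q:np.array(q)/(5/3)+[80,0]
def B(q,z): return back(w,f(q),z,s)[:,:2]
lp=B([(393,246),(591,199)],.051); lm=B([(427,370),(620,321)],.051)
fr=B([(165,290),(210,445)],.012); tip=B([(148,283),(207,458)],.030); nose=B([(383,265),(345,276)],.032)
nf=B([(345,276)],.047)
def loc(p,P): c,n=np.cos(p[2]),np.sin(p[2]); return (P-p[:2])@np.array([[c,-n],[n,c]])
def res(p):
    n=loc(p,nose)[0]; t=loc(p,tip)
    return np.r_[loc(p,lp)[:,1]-.04,loc(p,lm)[:,1]+.04,loc(p,fr)[:,0]+.226,n[0]+.066,(n[1]-.031),t.mean(0)[1],t[:,0]+.226]*1e3
r=least_squares(res,[.58,-.1,.25],loss="soft_l1"); p=r.x
print("dock",p,np.degrees(p[2]));print(res(p))
for n,P in(("lp",lp),("lm",lm),("fr",fr),("tip",tip),("nose",nose),("nf",nf)):print(n,loc(p,P)*1e3)
c,n=np.cos(p[2]),np.sin(p[2]);print("start",p[:2]-.16*np.array([c,n]))
E
python3 df.py
```

```text
dock [ 0.5939 -0.1062  0.2629] 15.065596958475425
[ 1.1036  0.7502  0.0497 -0.5771  4.0429 -1.1991 -1.8264 -0.5696 -0.4312
  0.4244  0.2958]
lp [[-58.3238  41.1036]
 [ 70.8735  40.7502]]
lm [[-57.8885 -39.9503]
 [ 73.1201 -40.5771]]
fr [[-221.9571   56.9002]
 [-227.1991  -61.9117]]
tip [[-225.5756   65.0717]
 [-225.7042  -65.9342]]
nose [[-67.8264  30.4304]
 [-93.4429  30.0916]]
nf [[-92.0957  30.8347]]
start [ 0.4394 -0.1478]
```

Dock at (0.594, -0.106), yaw 15.07°. The lip and wall-tip points fit within about 2 mm; one base-corner pick is 4 mm off. Next I'll look at the small-looking tray from close up.

Request:
{"name": "carry_out", "arguments": {
  "offset": [
    [40,-9,0],
    [80,-18,0],
    [120,-27,0],
    [160,-36,0],
    [200,-45,0],
    [240,-54,0],
    [280,-63,0],
    [320,-70,0],
    [320,-70,0],
    [320,-70,0]
  ],
  "roll": [0,0,0,0,0,0,0,0,0,0],
  "jaw": [85,85,85,85,85,85,85,85,85,85]
}}

```text
time: 2.1
tcp_pos: [0.454, 0.1816, 0.3081]
ee_rot: [0.706, 0.709, -0.0, -0.0]
wrist_force: [0.4, 1.0, -0.6]
gripper_width: 0.996
grasp_force: 0.0
```

```bash
python3 - <<'E'
from h import *
s=arm.sense();w=imaging.capture("wrist");print(s["tcp_pos"],s["ee_rot"])
np.savez("w2.npz",img=w["img"],tcp_pos=s["tcp_pos"],ee_rot=s["ee_rot"])
cv2.imwrite("pics/w2.png",cv2.resize(w["img"][0:360,80:560],(800,600),interpolation=cv2.INTER_CUBIC))
E
```

```text
[0.45400623 0.1815863  0.30805602] [ 7.05675447e-01  7.08535137e-01 -3.38044876e-04 -9.82965227e-05]
```

View pics/w2.png

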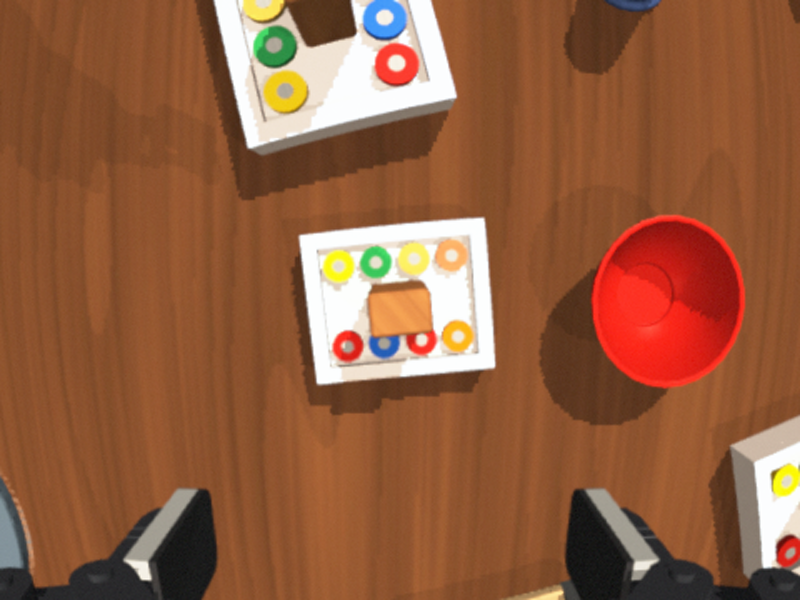

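Small tray: rim corners at crop (300,236), (485,218), (495,368), (317,384), block top around (401,310). It is clear of its neighbours.

```bash
python3 - <<'E'
from h import *
np.set_printoptions(precision=4,suppress=True)
w=imaging.capture("wrist"); s=np.load("w2.npz")
for q,z in(([(300,236),(485,218),(495,368),(317,384)],.03),([(370,290),(430,282),(432,332),(373,335)],.09)):
    p=back(w,np.array(q)/(5/3)+[80,0],z,s)[:,:2]
    e=(p[1]+p[2]-p[0]-p[3]);print(p.mean(0),np.linalg.norm(p-np.roll(p,-1,0),axis=1),np.degrees(np.arctan2(e[1],e[0])))
E
```

```text
[0.4603 0.2027] [0.1206 0.1005 0.1207 0.0998] 5.68427451409489
[0.4605 0.205 ] [0.0336 0.0283 0.0332 0.0255] 5.6111350601792225
```

The size matches: 120.6 x 100.3 mm, centre (0.4604, 0.203), yaw 5.65°. Now the approach and grasp, closing along the tray's x so the fingers stay clear of the catch.

Request:
{"name": "carry_out", "arguments": {
  "offset": [
    [12,3,20],
    [23,5.5,50],
    [23,5.5,90],
    [23,5.5,130],
    [23,5.5,165],
    [23,5.5,195],
    [23,5.5,218],
    [23,5.5,232],
    [23,5.5,238],
    [23,5.5,238]
  ],
  "roll": [-3,-5.6,-5.6,-5.6,-5.6,-5.6,-5.6,-5.6,-5.6,-5.6],
  "jaw": [85,85,85,85,85,85,85,85,85,85]
}}

```text
time: 3.2
tcp_pos: [0.4603, 0.2021, 0.0699]
ee_rot: [0.672, 0.74, -0.001, -0.0]
wrist_force: [-1.1, -0.8, 0.0]
gripper_width: 0.994
grasp_force: 0.0
```

Request:
{"name": "carry_out", "arguments": {
  "offset": [
    [0,0,0],
    [0,0,0],
    [0,0,0],
    [0,0,0],
    [0,0,0],
    [0,0,0],
    [0,0,0],
    [0,0,0],
    [0,0,0],
    [0,0,0]
  ],
  "roll": [0,0,0,0,0,0,0,0,0,0],
  "jaw": [70,60,50,40,30,30,30,30,30,30],
  "force": 50
}}

```text
time: 4.2
tcp_pos: [0.4605, 0.2031, 0.0708]
ee_rot: [0.672, 0.741, 0.0, 0.0]
wrist_force: [-2.0, -0.7, 4.7]
gripper_width: 0.416
grasp_force: 51.5
```

Request:
{"name": "carry_out", "arguments": {
  "offset": [
    [0,0,-15],
    [0,0,-40],
    [0,0,-70],
    [0,0,-100],
    [-30,-5,-100],
    [-65,-11,-100],
    [-100,-16.5,-100],
    [-135,-22,-100],
    [-170,-28,-100],
    [-205,-34,-100]
  ],
  "roll": [0,0,0,0,-1,-2,-3,-4,-5,-6],
  "jaw": [30,30,30,30,30,30,30,30,30,30]
}}

```text
time: 5.2
tcp_pos: [0.446, -0.0056, 0.17]
ee_rot: [0.632, 0.775, -0.0, -0.0]
wrist_force: [0.6, 0.1, -3.8]
gripper_width: 0.414
grasp_force: 51.4
```

```bash
python3 - <<'E'
from h import *
s=arm.sense();print(s["tcp_pos"],R.from_quat(s["ee_rot"]).as_matrix().round(4),s["wrist_force"],s["time"])
E
```

```text
[ 0.44595112 -0.00560895  0.17004708] [[-2.022e-01  9.794e-01 -7.000e-04]
 [ 9.794e-01  2.022e-01 -1.000e-04]
 [ 1.000e-04 -7.000e-04 -1.000e+00]] [ 0.55870352  0.08732905 -3.83862889] 5.2
```

Request:
{"name": "carry_out", "arguments": {
  "offset": [
    [-35,-9.5,0],
    [-70,-19,0],
    [-105,-28.5,0],
    [-139,-38,0],
    [-139,-38,0],
    [-139,-38,20],
    [-139,-38,45],
    [-139,-38,65],
    [-139,-38,75],
    [-139,-38,75]
  ],
  "roll": [-1,-2,-3,-3.4,-3.4,-3.4,-3.4,-3.4,-3.4,-3.4],
  "jaw": [30,30,30,30,30,30,30,30,30,30]
}}

```text
time: 6.2
tcp_pos: [0.4364, -0.1475, 0.0942]
ee_rot: [0.609, 0.793, -0.0, -0.001]
wrist_force: [-0.9, -0.9, -3.7]
gripper_width: 0.416
grasp_force: 51.3
```

```bash
cat > see.py <<'E'
from h import *
import sys
s=arm.sense();print(s["tcp_pos"],R.from_quat(s["ee_rot"]).as_matrix()[:2,:2].round(4),s["wrist_force"],s["time"])
D=np.array([.594,-.1062]);th=np.radians(15.07);M=np.array([[np.cos(th),np.sin(th)],[-np.sin(th),np.cos(th)]])
print("tcp in dock mm",M@(s["tcp_pos"][:2]-D)*1e3)
w=imaging.capture("wrist");a=imaging.capture("scene");b=imaging.capture("side")
cr=lambda c,x,y,k:cv2.resize(c["img"][y:y+k*3//4,x:x+k],(400,300),interpolation=cv2.INTER_CUBIC)
cv2.imwrite(f"pics/{sys.argv[1]}.png",np.vstack([np.hstack([cr(a,200,150,160),cr(b,305,155,180)]),np.hstack([cr(w,0,0,640),cr(w,160,150,320)])]))
E
python3 see.py s1
```

```text
[ 0.43639062 -0.14748949  0.09415138] [[-0.2592  0.9658]
 [ 0.9658  0.2592]] [-0.86368983 -0.859502   -3.68291352] 6.2
tcp in dock mm [-162.9242453     1.10877233]
```

View pics/s1.png

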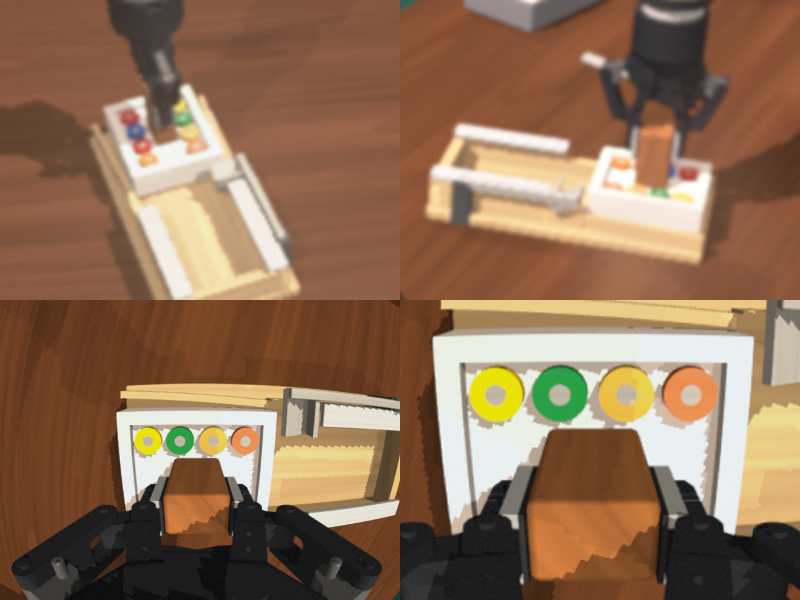

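The tray hovers level over the open end, aligned with the dock, and the catch is down. I'll check its offset using the rim corners (433,335) and (752,336).

```bash
python3 - <<'E'
from h import *
s=arm.sense();w=imaging.capture("wrist")
D=np.array([.594,-.1062]);th=np.radians(15.07);M=np.array([[np.cos(th),np.sin(th)],[-np.sin(th),np.cos(th)]])
p=(back(w,[(186.4,178),(441.6,178.8)],s["tcp_pos"][2]-.04,s)[:,:2]-D)@M.T*1e3;print(p,M@(s["tcp_pos"][:2]-D)*1e3,s["tcp_pos"])
E
```

```text
[[-220.28553491   50.82512869]
 [-101.55084757   50.23200269]] [-1.61603625e+02  6.18371407e-02] [ 0.43793802 -0.14815706  0.09608984]
```

Request:
{"name": "carry_out", "arguments": {
  "offset": [
    [0,0,5],
    [0,0,10],
    [0,0,12],
    [0,0,13],
    [0,0,13.5],
    [0,0,13.5],
    [0,0,13.5]
  ],
  "roll": [0,0,0,0,0,0,0],
  "jaw": [30,30,30,30,30,30,30]
}}

```text
time: 7.1
tcp_pos: [0.4372, -0.1483, 0.0828]
ee_rot: [0.609, 0.793, -0.0, 0.0]
wrist_force: [-6.5, -0.6, 13.0]
gripper_width: 0.415
grasp_force: 53.7
```

Request:
{"name": "carry_out", "arguments": {
  "offset": [
    [0,0,-0.8],
    [0,4,-0.8],
    [0,10,-0.8],
    [0,17,-0.8],
    [0,24,-0.8],
    [0,31,-0.8],
    [0,38,-0.8],
    [0,45,-0.8],
    [0,50,-0.8],
    [0,50,-0.8]
  ],
  "roll": [0,0,0,0,0,0,0,0,0,0],
  "jaw": [30,30,30,30,30,30,30,30,30,30]
}}

```text
time: 8.1
tcp_pos: [0.4866, -0.1352, 0.0829]
ee_rot: [0.609, 0.793, 0.0, 0.0]
wrist_force: [-1.1, -1.8, 5.5]
gripper_width: 0.414
grasp_force: 52.6
```

Request:
{"name": "carry_out", "arguments": {
  "offset": [
    [0,5,0],
    [0,12,0],
    [0,19,0],
    [0,26,0],
    [0,33,0],
    [0,40,0],
    [0,47,0],
    [0,54,0],
    [0,60,0],
    [0,60,0]
  ],
  "roll": [0,0,0,0,0,0,0,0,0,0],
  "jaw": [30,30,30,30,30,30,30,30,30,30]
}}

```text
time: 9.1
tcp_pos: [0.5447, -0.1196, 0.0829]
ee_rot: [0.609, 0.793, 0.0, 0.0]
wrist_force: [-1.6, -1.6, 5.6]
gripper_width: 0.415
grasp_force: 52.6
```

```bash
python3 see.py s2
```

```text
[ 0.54467063 -0.11958338  0.082889  ] [[-0.2591  0.9658]
 [ 0.9658  0.2591]] [-1.64493915 -1.63600846  5.64975144] 9.1
tcp in dock mm [-51.112545    -0.09752576]
```

View pics/s2.png

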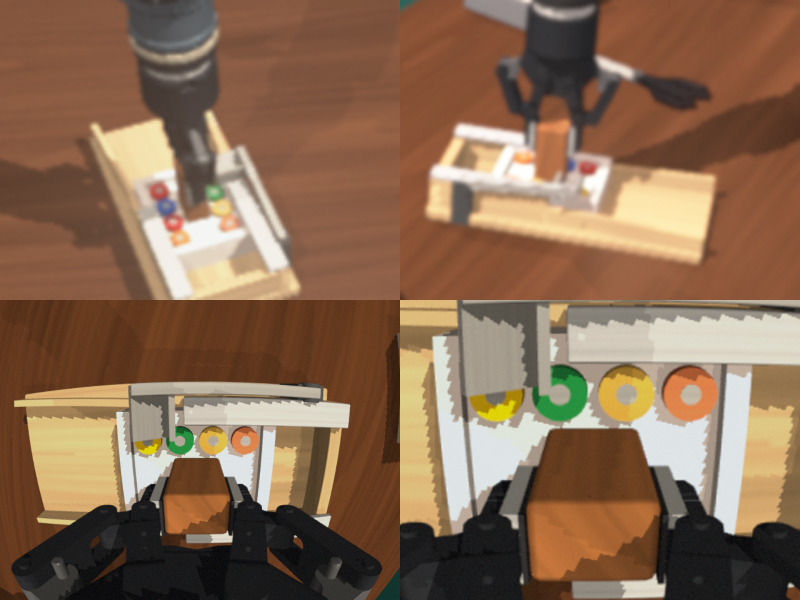

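The catch is riding on the rim and the fingers are clear of it. Next I'll push home.

Request:
{"name": "carry_out", "arguments": {
  "offset": [
    [0,5,0],
    [0,12,0],
    [0,19,0],
    [0,26,0],
    [0,33,0],
    [0,39,0],
    [0,44,0],
    [0,47,0],
    [0,49,0],
    [0,49,0]
  ],
  "roll": [0,0,0,0,0,0,0,0,0,0],
  "jaw": [30,30,30,30,30,30,30,30,30,30]
}}

```text
time: 10.25
tcp_pos: [0.5909, -0.1071, 0.0829]
ee_rot: [0.609, 0.793, -0.0, -0.0]
wrist_force: [-3.6, -2.0, 6.9]
gripper_width: 0.414
grasp_force: 53.0
```

Request:
{"name": "carry_out", "arguments": {
  "offset": [
    [0,1,0],
    [0,2,0],
    [0,3,0],
    [0,3,0]
  ],
  "roll": [0,0,0,0],
  "jaw": [30,30,30,30]
}}

```text
time: 10.65
tcp_pos: [0.593, -0.1066, 0.0829]
ee_rot: [0.609, 0.793, -0.001, -0.0]
wrist_force: [-6.3, -3.3, 8.6]
gripper_width: 0.417
grasp_force: 53.2
```

Request:
{"name": "carry_out", "arguments": {
  "offset": [
    [0,1,0],
    [0,2,0],
    [0,3,0],
    [0,3,0]
  ],
  "roll": [0,0,0,0],
  "jaw": [30,30,30,30]
}}

```text
time: 11.05
tcp_pos: [0.5933, -0.1065, 0.0831]
ee_rot: [0.609, 0.793, -0.003, -0.002]
wrist_force: [-18.1, -7.7, 19.5]
gripper_width: 0.414
grasp_force: 54.3
```

```bash
python3 see.py s3
```

```text
[ 0.59327791 -0.10652204  0.08312731] [[-0.258   0.9661]
 [ 0.9661  0.258 ]] [-18.05870817  -7.6857506   19.48828374] 11.05
tcp in dock mm [-0.78098462 -0.12322674]
```

View pics/s3.png

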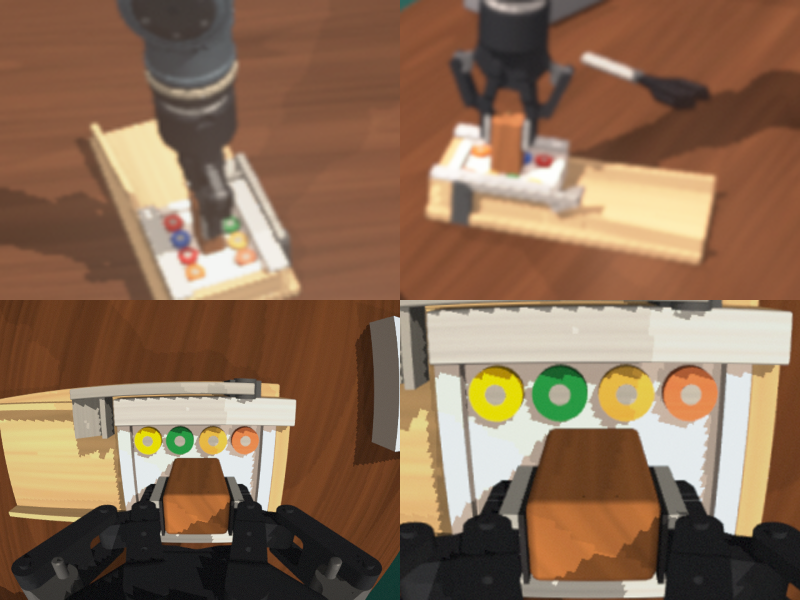

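The tray is against the end wall and the catch nose has dropped behind its rear rim (side view). I'll ease the push, open and rise.

Request:
{"name": "carry_out", "arguments": {
  "offset": [
    [0,-3,0],
    [0,-4,-0.5],
    [0,-4,-0.5],
    [0,-4,-0.5],
    [0,-4,-0.5],
    [0,-4,-0.5],
    [0,-4,-0.5],
    [0,-4,-0.5]
  ],
  "roll": [0,0,0,0,0,0,0,0],
  "jaw": [30,30,45,60,75,75,75,75]
}}

```text
time: 12.0
tcp_pos: [0.5929, -0.1064, 0.083]
ee_rot: [0.609, 0.793, -0.0, -0.0]
wrist_force: [0.1, 0.5, -0.8]
gripper_width: 0.877
grasp_force: 0.0
```

Request:
{"name": "carry_out", "arguments": {
  "offset": [
    [0,0,-10],
    [0,0,-30],
    [0,0,-60],
    [0,0,-95],
    [0,0,-130],
    [0,0,-150],
    [0,0,-150],
    [0,0,-150]
  ],
  "roll": [0,0,0,0,0,0,0,0],
  "jaw": [75,75,75,75,75,75,75,75]
}}

```text
time: 12.8
tcp_pos: [0.593, -0.1065, 0.2336]
ee_rot: [0.609, 0.793, 0.0, 0.0]
wrist_force: [0.2, 0.0, -1.2]
gripper_width: 0.879
grasp_force: 0.0
```

```bash
python3 - <<'E'
from h import *
s=arm.sense();w=imaging.capture("wrist");np.savez("w9.npz",img=w["img"],tcp_pos=s["tcp_pos"],ee_rot=s["ee_rot"])
print(s["tcp_pos"],s["wrist_force"],s["gripper_width"],s["grasp_force"])
D=np.array([.594,-.1062,0]);th=np.radians(15.07)
M=R.from_euler("z",th).as_matrix()
P=lambda q:proj(w,np.array(q)/1e3@M.T+D,s).round(1).tolist()
print("rim rear/front",P([(-60,-30,42),(-60,30,42),(60,0,42)]),"nose",P([(-66,31,32),(-94,31,47)]),"block top",P([(-18,-13,102),(18,13,102)]))
b=imaging.capture("side");a=imaging.capture("scene")
cr=lambda c,x,y,k,g:cv2.resize(c["img"][y:y+k*3//4,x:x+k],g,interpolation=cv2.INTER_CUBIC)
cv2.imwrite("pics/s4.png",np.vstack([np.hstack([cr(a,200,150,160,(400,300)),cr(b,305,175,120,(400,300))]),np.hstack([cr(w,0,0,640,(400,300)),cr(w,180,100,320,(400,300))])]))
E
```

```text
[ 0.59295684 -0.10647728  0.23364527] [ 0.23615015  0.03648499 -1.2227855 ] 0.8794860396557528 0.0
rim rear/front [[248.2, 249.0], [245.3, 182.7], [382.4, 216.2]] nose [[240.7, 180.4], [206.2, 183.3]] block top [[289.9, 250.8], [340.0, 215.7]]
```

View pics/s4.png

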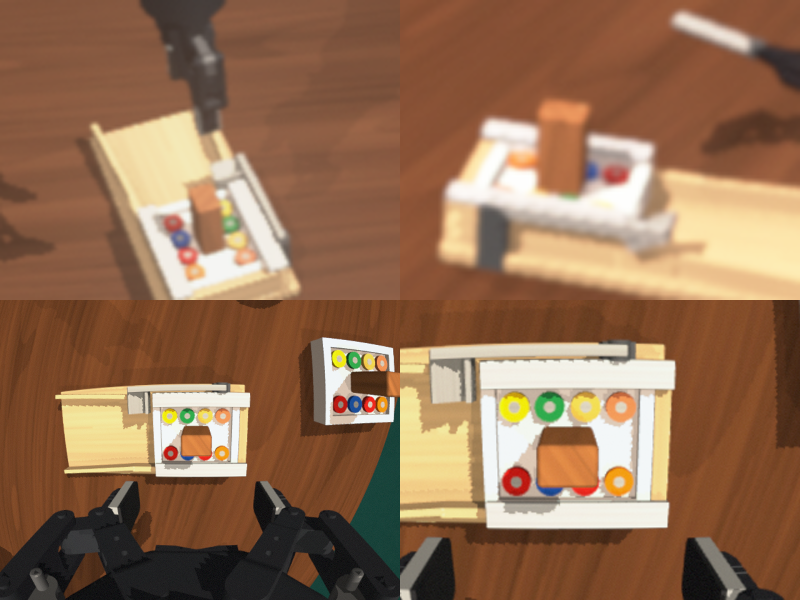

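The tray is home and the gripper is clear. The catch nose corner at about (240,180) matches the shut prediction of (240.7,180.4). Handing in.

```bash
python3 -c "
from plant import arm
print(arm.sign_off())"
```

```text
the job is handed in; nothing more can be done
None
```

I slid the tray fully home in the dock, its front edge lifting the catch, which then looked shut behind it in the last camera views; I released it and handed the job in at about 13 s, and no verdict came back.

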